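Clamp the stage glass evenly with its four knobs

ROBOT

A 6-joint arm with a two-finger parallel gripper is mounted at the origin on the work surface. World frame = base frame: x ahead of the robot, y to its left, z up, the work surface at z = 0. Lengths are in mm, angles in rad, forces in N, time in s.
With the tool pointing down it reaches from about 275 to 1000 mm from the base axis. Payload 8.4 kg.
Tool frame: the origin (TCP) lies on the centre line of the jaws, within the pads' length; the fingertips stand 17 mm ahead of it and the grasp point (between the pads) lies 2 mm behind it (r.tcp_to_tips is the z of the fingertips in the tool frame, in mm); z points along the fingers, y is the direction in which the jaws open and shut (so a half turn about z gives the same grasp; the last joint's range is limited). The gripper opens to 85 mm and grips with 20 to 120 N. Pads are 22 mm wide; open, the fingers measure 114 mm over their backs; the gripper's body (76 mm by 85 mm) begins 54 mm behind the grasp point. The pads swing forward as they close: fully open they stand 13 mm farther back than shut.
Start: joints at [1.309, 0.353, 1.633, -0, 1.155, -0.002], TCP at [160.553, 604.029, 248.281] pointing down, gripper open.
Joint ranges: [-2.63, 2.63], [-0.92, 2.1], [0.06, 2.66], [-1.3, 4.44], [0, 2.69], [-3.02, 3.02]. Speed limits (rad/s): [2.22, 2.22, 2.79, 3.14, 3.14, 3.14].

INTERFACE

Orientations are given as [roll, pitch, yaw] about the fixed x, y, z axes, in that order (R = Rz(yaw) Ry(pitch) Rx(roll)).
In Python, from rig import r, cams, job gives the robot as it stands.
- The arm moves only by the tool drive_tool, never from a script. Its argument "deltas" is a list of rows, each a list of 4 numbers: the shift along the tool's x, y, z in cm, then the turn about the tool's z in rad. In form: [[x, y, z, roll], ...]. A call has 1 to 12 rows; each row shifts and turns the commanded pose from where the row before left it, along the tool's axes as they then stand; what a row does not reach is not made up. A row lasts 1/12 s, in which the tool goes at most 41.7 mm and 7.16 degrees, less where a joint would pass 70% of its speed; a pose out of reach is approached as far as the arm can. A call with a gripper value outside its range is refused whole. "jaw" is the closure, from 0 (fully open) to 1 (shut), set as the call begins (left out, the last holds). The fingers move at their own pace and stop on an object; "force" is the grip in N (left out, the last holds). Time passes only in rows, so rows that do not move let the fingers close. It gives the time, the measured TCP pose, the force and the opening at its end, in the units of the state.
- r.sense(): the state, without advancing time (a new reading comes with each control period).
- cams.grab_frame(name): name is "scene" or "top"; returns (picture, depth): 400x640x3 uint8, red, green, blue; 400x640 float32, mm along the optical axis (not along the pixel's ray), 0 where there is no reading.
- cams.camera_params(name): a dict with "fx", "fy", "cx", "cy" (pixels), "R" (3x3) and "t" (3): a world point X has camera coordinates R X + t. Camera axes: x right, y down, z forward; pixel columns grow to the right and rows downward; lengths in mm; the calibration is good to about 2 mm. A picture is of the moment at which its call begins. camera_params takes no time and is no camera call.
- job.sign_off(): hands the job in, once; it reports no verdict.
The state is a dict: "clock": time; "qpos": joint angles; "qvel": joint speeds; "joint_efforts": joint torques, N m; "eef_pos": TCP position; "tcp_rot": TCP orientation; "contact_force": force on the tool from outside, world axes, zero at the start; "wrist_torque": the same for the moment, N m; "opening": opening from 0.0 (shut) to 1.0 (fully open).
Only numpy, scipy, OpenCV 4.12 (cv2) and the standard library are available. Lean on these libraries where they do the work, as an engineer would, in place of code of your own. Each camera call takes 0.05 s, during which the arm holds its last target. There are 200 camera calls.

TASK

The cleaned glass is back in the measuring stage, but the four black knobs of its clamp ring are still loose. Tighten them clockwise by feel, crosswise and in two passes: first one knob and then the one opposite just snug (about 0.13 N m), then the other two the same, and after that once more round in the same crosswise way until all four are firm (about 0.38 N m). Never force a knob beyond 0.5 N m, do not touch the glass, and leave the other things on and around the stage where they are.

Things in the scene. Friction and masses are not known exactly. Their poses are not given: they have to be found in the camera images.
- stage: heavy fixed stage of the measuring machine: dark casting 300 x 300 mm, ivory square plate 240 x 240 mm on it (top face 60 mm above the bench) with the round glass and clamp ring in its middle. Origin on the bench under the centre of the ring; z up.
- ring: flat grey metal clamp ring, inside diameter 116 mm, outside 194 mm, 8 mm thick, upper face 75 mm above the bench; it lies on a rubber gasket over the edge of the glass and stays in place. Four round knobs on a circle of 80 mm radius hold it down. Origin on the bench under its centre, axes as the stage.
- glass: clean round stage glass, 124 mm across, inside the ring, top face 67 mm above the bench; not to be touched. Origin on the bench under its centre.
- knob_1: round black rubber-covered fluted knob, ahead along the stage's x axis (80, 0) mm from the ring's centre. Grip part 44 mm across and 28 mm tall, on a narrower steel flange 6 mm tall. Origin on the turning axis, 25 mm above the ring (about 100 mm above the bench), 10 mm below the knob's top and 18 mm above the underside of the grip part: the point to grip. Own z is up.
- knob_2: round black rubber-covered fluted knob, on the stage's y axis (0, 80) mm from the ring's centre. Shaped like knob_1, same origin and axes. All four turn clockwise seen from above to tighten (about -z) and sink 1 mm per radian. At the start each is clear of its spring washer by a different, unknown amount: it first runs free for 0.15 to 0.75 rad at a steady 0.03 N m.
- knob_3: round black rubber-covered fluted knob, opposite knob_1 (-80, 0) mm from the ring's centre. Shaped like knob_1. Once a knob bears on its washer the torque rises by about 0.45 N m per radian; it stays where it is left. Snug is 0.13 N m (0.10 to 0.17), firm 0.38 N m (0.33 to 0.44); well above 0.5 N m the glass chips. The soft rubber grip winds up by 0.33 rad per N m and springs back when let go.
- knob_4: round black rubber-covered fluted knob, opposite knob_2 (0, -80) mm from the ring's centre. Shaped like knob_1. Tightening the others relieves a knob by up to 0.06 N m. Grip with about 40 N so that the fingers do not slip round. A knob turns by up to 1.05 rad to snug and then 0.6 rad more to firm.
- gauge_block: steel gauge block 35 x 10 x 9 mm lying on a corner of the ivory plate; to be left alone. Origin under its centre.
- lens_cap: black lens cap 38 mm across, 9 mm tall, on the opposite corner of the ivory plate; to be left alone. Origin under its centre.
- hex_key: L-shaped steel hex key, 90 mm long, on the bench beside the stage; to be left alone. Origin under its centre.
- bushing: flanged steel bushing, 48 mm across, 32 mm tall, standing on the bench; to be left alone. Origin under its centre.
- step_pin: stepped brass pin, 28 mm across, 42 mm tall, standing on the bench; to be left alone. Origin under its centre.
- carton: small carton 60 x 75 x 62 mm on the bench; to be left alone. Origin under its centre.
- air_blower: rubber air blower 58 mm across, 85 mm tall, standing on the bench; to be left alone. Origin under its centre.

How it is judged (in metres and radians):
On the way, in this order (a step that is already met when the one before it is completed fails the run):
1. two opposite knobs are snug (each pressing its washer with 5 to 25 N, that is at about 0.07 to 0.20 N m) while the other two are still loose (((contact force between knob_1 and ring between 5 and 25 N and contact force between knob_3 and ring between 5 and 25 N and contact force between each of knob_2, knob_4 and ring below 2 N) or (contact force between knob_2 and ring between 5 and 25 N and contact force between knob_4 and ring between 5 and 25 N and contact force between each of knob_1, knob_3 and ring below 2 N))), for 0.2 s.
2. all four knobs are snug (5 to 25 N each) and none is firm yet (contact force between knob_1 and ring between 5 and 25 N and contact force between knob_2 and ring between 5 and 25 N and contact force between knob_3 and ring between 5 and 25 N and contact force between knob_4 and ring between 5 and 25 N), for 0.2 s.
3. two opposite knobs are firm (28 to 66 N each) while the other two are still only snug (below 25 N) (((contact force between knob_1 and ring between 28 and 66 N and contact force between knob_3 and ring between 28 and 66 N and contact force between each of knob_2, knob_4 and ring below 25 N) or (contact force between knob_2 and ring between 28 and 66 N and contact force between knob_4 and ring between 28 and 66 N and contact force between each of knob_1, knob_3 and ring below 25 N))), for 0.2 s.
At the end, for the whole second after the job is handed in: All four knobs are firm: each presses the ring with 28 to 66 N (about 0.25 to 0.48 N m), and the knobs are let go (contact force between knob_1 and ring between 28 and 66 N and contact force between knob_2 and ring between 28 and 66 N and contact force between knob_3 and ring between 28 and 66 N and contact force between knob_4 and ring between 28 and 66 N); the robot touches nothing.
It fails at once if a knob is forced: it presses the ring with more than 95 N (beyond about 0.65 N m) (contact force between any of knob_1, knob_2, knob_3, knob_4 and ring above 95 N).
It fails at once if the robot touches the glass (contact force between any of the fingers, the arm and glass above 0.5 N).
It fails at once if one of the other things is moved by more than 20 mm (distance of any of gauge_block, lens_cap, hex_key, bushing, step_pin, carton, air_blower from where it was at the start of the episode above 0.02 m).
It also fails if it takes over 72 s, if anything falls off the work surface, if the arm or the gripper's body presses on something with over 40 N, if the wrist force passes 120 N, or if a joint passes its speed limit or range.

## Working session

There is one attempt and no reset: what is moved stays moved. The work goes in short steps, Python scripts to look and compute and a tool call to move; the robot and the scene stay as the last step left them, time stands still between calls to the robot, and variables do not carry over. Pictures are saved under pics/ and viewed, about 8 in all and at most 12, crops included, and the job is handed in when it is done.

Besides the shell and the picture viewer there is one more tool, called after ">>>" in YAML: its name, and indented under it one key for each argument. drive_tool: Moves the arm, as the interface text tells. Its arguments: {"type":"object","properties":{"deltas":{"type":"array"},"jaw":{"type":"number"},"force":{"type":"number"}},"required":["deltas"]}

```bash
ls; mkdir -p pics; python3 - <<'E'
from rig import r,cams,job
import cv2,numpy as np
print(r.sense(), r.tcp_to_tips)
for n in("scene","top"):
    p,d=cams.grab_frame(n); np.savez(f"pics/{n}.npz",p=p,d=d)
    cv2.imwrite(f"pics/{n}0.png",p[:,:,::-1]); c=cams.camera_params(n); print(n,c)
E
```

```text
pics
{'clock': 0.0, 'qpos': array([ 1.30861888e+00,  3.53649872e-01,  1.63413779e+00, -9.60020855e-07,
        1.15518447e+00, -2.43272372e-03]), 'qvel': array([ 0.00065214, -0.00011389,  0.00046302,  0.00051396, -0.00054931,
        0.00086021]), 'joint_efforts': array([ 4.32937741e-04, -6.05246902e+01, -3.42071164e+01,  1.17306822e-04,
        9.28144902e-03, -5.56058495e-06]), 'eef_pos': array([160.4246368 , 603.59506812, 247.55901809]), 'tcp_rot': array([-3.14021318e+00, -2.47813166e-06,  2.88184832e+00]), 'contact_force': array([-0.09166708, -0.65440459, -0.61401811]), 'wrist_torque': array([-0.06286033, -0.01977289,  0.01870147]), 'opening': 0.9987158584528328} 17.0
scene {'fx': 376.2055558773428, 'fy': 376.2055558773428, 'cx': 324.40617922053207, 'cy': 200.63906903791326, 'R': array([[ 0.76040071,  0.64938856, -0.00923367],
       [ 0.55027475, -0.65176471, -0.52191997],
       [-0.34494704,  0.39178726, -0.85294448]]), 't': array([-418.82551063, -204.57195105, 1007.2825066 ])}
top {'fx': 401.3011781405503, 'fy': 401.3011781405503, 'cx': 316.68479931062086, 'cy': 195.85299408929498, 'R': array([[-0.02116994, -0.99977496,  0.0013625 ],
       [-0.98668084,  0.02067279, -0.16134918],
       [ 0.1612847 , -0.0047601 , -0.98689644]]), 't': array([ 54.5444477 , 537.50117058, 987.43170909])}
```

View pics/scene0.png

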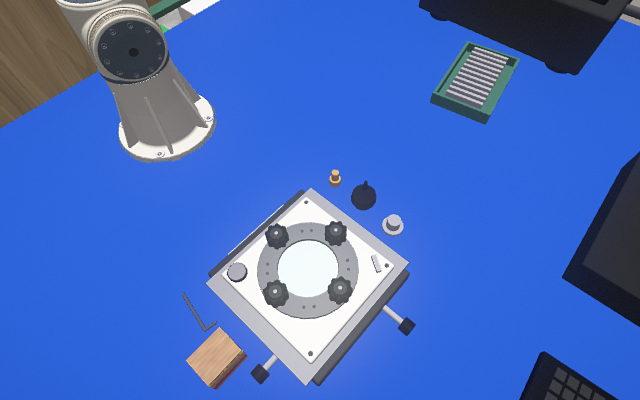

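View pics/top0.png

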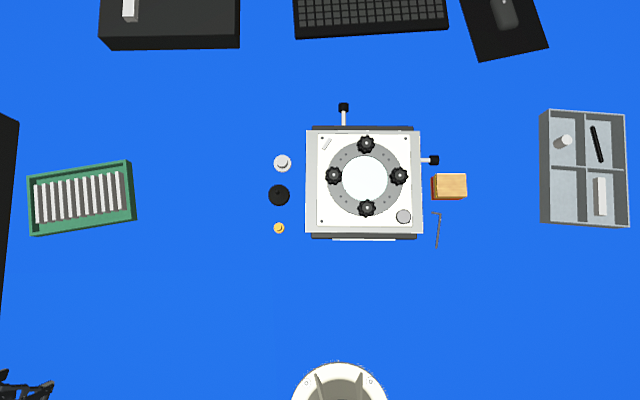

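Scene view: the knobs are at about (277,235), (335,232), (340,289) and (275,292). Top view: (366,144), (333,175), (367,208) and (399,175). Next I'll locate them from the depth images in both views.

```bash
cat > h.py <<'E'
from rig import r,cams,job
import cv2,numpy as np
def cloud(n,d):
    c=cams.camera_params(n); v,u=np.mgrid[0:400,0:640]
    P=np.stack([(u-c['cx'])/c['fx']*d,(v-c['cy'])/c['fy']*d,d],-1)
    return (P-c['t'])@c['R']
E
python3 - <<'E'
from h import *
for n in("scene","top"):
    f=np.load(f"pics/{n}.npz"); W=cloud(n,f['d']); p=f['p'].astype(int)
    m=((W[...,2]>97)&(W[...,2]<125)&(f['d']>0)&(W[...,0]>250)&(W[...,0]<750)&(W[...,1]<150)&(W[...,1]>-300)).astype(np.uint8)
    k,L,s,ce=cv2.connectedComponentsWithStats(m)
    C=[]
    for i in range(1,k):
        if s[i,4]<40: continue
        q=W[L==i]; t=np.median(q[:,2]); (cx,cy),rad=cv2.minEnclosingCircle(q[:,:2].astype(np.float32))
        print(n,ce[i].round(),s[i,4],'circ',round(cx,1),round(cy,1),round(rad,1),'mean',q.mean(0).round(1),'z max',q[:,2].max().round(1)); C.append((cx,cy))
    # ring center / plate corners
    m=((abs(W[...,2]-60)<4)&(p.min(-1)>190)&(W[...,0]>250)&(W[...,0]<750)&(abs(W[...,1]+60)<220)).astype(np.uint8)
    q=W[m>0][:,:2].astype(np.float32); print('plate',cv2.minAreaRect(q))
    c=cams.camera_params(n); print(np.mean(C,0))
E
```

```text
scene [335. 231.] 379 circ 578.9 1.2 22.1 mean [580.   -0.6 108.3] z max 112.9
scene [276. 234.] 377 circ 496.4 -75.7 22.0 mean [498.3 -77.6 108.4] z max 113.6
scene [340. 289.] 460 circ 656.2 -80.8 21.9 mean [657.1 -82.  109.1] z max 113.1
scene [275. 292.] 468 circ 574.2 -158.2 21.8 mean [ 575.7 -159.3  108.7] z max 114.8
plate ((575.8177490234375, -77.96453857421875), (239.11508178710938, 239.0008544921875), 88.44667053222656)
[576.41692352 -78.37750614]
top [365. 143.] 239 circ 658.7 -79.2 23.0 mean [656.1 -78.8 110.5] z max 116.4
top [333. 175.] 231 circ 580.1 2.8 21.6 mean [579.    3.1 110.5] z max 115.5
top [399. 175.] 239 circ 575.3 -156.4 21.8 mean [ 574.  -155.8  110.4] z max 116.6
top [366. 207.] 243 circ 498.0 -74.8 21.6 mean [497.1 -74.1 110.6] z max 116.1
plate ((576.2399291992188, -118.62130737304688), (320.4535827636719, 239.56834411621094), 88.77581787109375)
[578.03704834 -76.91309303]
```

Both views agree. The ring centre is at about (577.2, -77.6) with yaw -0.03. The knobs are at L (579.6, 2), R (574.8, -157.5), N (497.2, -75) and F (657.3, -80), with tops at about 110. I'll square the tool to yaw π, then travel.

>>> drive_tool:
  deltas:
    - [0,0,0,-0.087]
    - [0,0,0,-0.087]
    - [0,0,0,-0.087]
    - [-2.1,-3,0,0]
    - [-2.1,-3,0,0]
    - [-2.1,-3,0,0]
    - [-2.1,-3,0,0]
    - [-2.1,-3,0,0]
    - [-2.1,-3,0,0]
    - [-2.1,-3,0,0]
    - [-2.1,-3,0,0]
    - [-2.1,-3,0,0]
  jaw: 0.2
  force: 40

```text
clock: 1.1
eef_pos: [350.4, 332.6, 248.2]
tcp_rot: [-3.141, -0.0, -3.14]
contact_force: [1.1, 0.8, 0.5]
opening: 0.8
```

>>> drive_tool:
  deltas:
    - [-2.1,-3,0,0]
    - [-2.1,-3,0,0]
    - [-2.1,-3,0,0]
    - [-2.1,-3,0,0]
    - [-2.1,-3,0,0]
    - [-2.1,-3,0,0]
    - [-2.1,-3,1,0]
    - [-2.1,-3,2,0]
    - [-2.1,-3,3,0]
    - [-2.1,-3,3,0]
    - [0,0,1,0]
    - [0,0,0,0]

```text
clock: 2.1
eef_pos: [553.7, 40.3, 152.3]
tcp_rot: [-3.141, -0.006, 3.14]
contact_force: [-0.7, 0.1, 0.9]
opening: 0.802
```

```bash
cat > s.py <<'E'
from h import *
import sys
T=dict(L=(579.5,2.3),R=(574.8,-157.4),N=(497.2,-75.1),F=(657.3,-80))
def st(n=1):
    A=[]
    for i in range(n):
        if i: cams.grab_frame("top")
        s=r.sense(); A.append(np.r_[s['wrist_torque'],s['contact_force']])
    A=np.array(A)
    print('t',round(s['clock'],2),'pos',s['eef_pos'].round(1),'rot',s['tcp_rot'].round(3),'q6',s['qpos'][5].round(2),'open',round(s['opening'],3),'\nTz',A[:,2].round(3),A[:,2].mean().round(4),'F',A[:,3:].mean(0).round(1))
    return s
if __name__=="__main__":
    s=st(int(sys.argv[2]) if len(sys.argv)>2 else 1); p=s['eef_pos']
    if len(sys.argv)>1:
        d=np.array(T[sys.argv[1]])-p[:2]; y=s['tcp_rot'][2]
        print('go tool x,y,z cm', (np.array([d@[np.cos(y),np.sin(y)], d@[np.sin(y),-np.cos(y)], p[2]-98])/10).round(2))
E
python3 s.py L 3
```

```text
t 2.2 pos [554.5  42.  155.3] rot [ 3.141e+00 -2.000e-03 -3.141e+00] q6 -1.5 open 0.795 
Tz [-0.02   0.01  -0.015] -0.0081 F [0.3 0.2 0.4]
go tool x,y,z cm [-2.49 -3.97  5.73]
```

>>> drive_tool:
  deltas:
    - [-1.2,-2,0,0]
    - [-1.3,-2,0,0]
    - [0,0,1.5,0]
    - [0,0,1,0]
    - [0,0,0,0]

```text
clock: 2.62
eef_pos: [578.8, 2.8, 129.6]
tcp_rot: [3.141, -0.002, -3.14]
contact_force: [-0.2, 0.6, -0.1]
opening: 0.801
```

```bash
python3 s.py L; python3 - <<'E'
from h import *
p,d=cams.grab_frame("scene"); q=cv2.resize(p[180:330,220:420],(800,600),interpolation=cv2.INTER_CUBIC); cv2.imwrite("pics/a.png",q[:,:,::-1])
E
```

```text
t 2.62 pos [578.8   2.8 129.6] rot [ 3.141e+00 -2.000e-03 -3.140e+00] q6 -1.57 open 0.801 
Tz [0.016] 0.0161 F [-0.2  0.6 -0.1]
go tool x,y,z cm [-0.07 -0.05  3.16]
```

View pics/a.png

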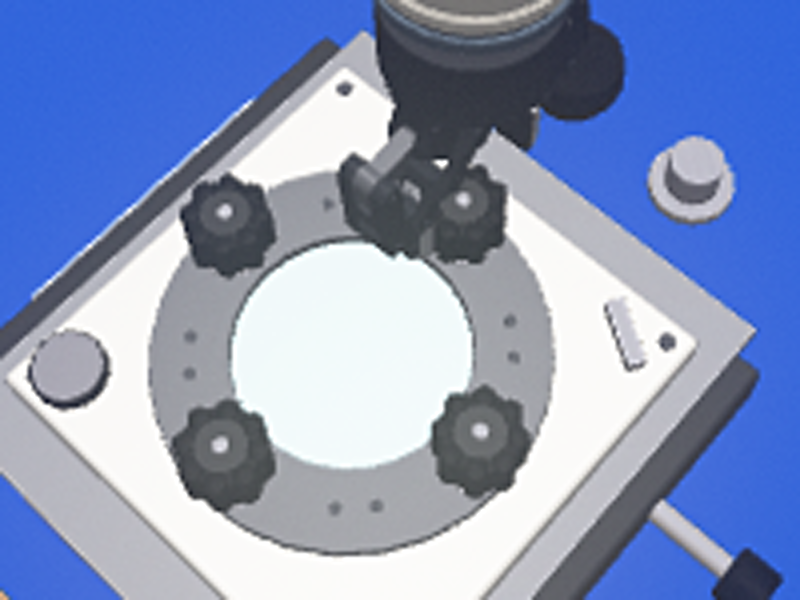

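The crop shows the fingers over knob L (465,200), with one finger at about (390,210) on the glass side and clear of it. I'll descend and grip.

>>> drive_tool:
  deltas:
    - [-0.05,0,1.5,0]
    - [0,0,1.5,0]
    - [0,0,0.15,0]
    - [0,0,0,0]

```text
clock: 3.0
eef_pos: [580.0, 2.6, 99.1]
tcp_rot: [3.142, -0.001, -3.139]
contact_force: [-0.6, -0.6, -0.8]
opening: 0.802
```

>>> drive_tool:
  deltas:
    - [0,0,0,0]
    - [0,0,0,0]
    - [0,0,0,0]
    - [0,0,0,0]
    - [0,0,0,0]
    - [0,0,0,0]
  jaw: 1
  force: 40

```text
clock: 3.5
eef_pos: [581.3, 2.0, 100.3]
tcp_rot: [3.141, 0.002, -3.141]
contact_force: [-2.5, 0.7, 6.3]
opening: 0.497
```

```bash
python3 s.py L 3
```

```text
t 3.6 pos [581.3   2.  100.3] rot [ 3.141e+00  2.000e-03 -3.141e+00] q6 -1.57 open 0.499 
Tz [ 0.012  0.001 -0.034] -0.0068 F [-2.   1.4  6.1]
go tool x,y,z cm [0.18 0.03 0.23]
```

>>> drive_tool:
  deltas:
    - [0,0,0.01,0.11]
    - [0,0,0.01,0.11]
    - [0,0,0.01,0.11]
    - [0,0,0.01,0.11]
    - [0,0,0,0]

```text
clock: 4.02
eef_pos: [581.1, 1.1, 100.0]
tcp_rot: [-3.141, 0.001, 2.696]
contact_force: [-2.4, -3.3, 8.0]
opening: 0.506
```

```bash
python3 s.py L 5
```

```text
t 4.22 pos [581.1   1.1 100. ] rot [-3.141e+00  1.000e-03  2.703e+00] q6 -1.13 open 0.501 
Tz [0.13  0.084 0.101 0.092 0.085] 0.0982 F [-2.6 -3.4  8.2]
go tool x,y,z cm [0.19 0.04 0.2 ]
```

>>> drive_tool:
  deltas:
    - [0,0,0.01,0.1]
    - [0,0,0,0]

```text
clock: 4.38
eef_pos: [581.0, 1.0, 99.9]
tcp_rot: [-3.141, 0.001, 2.598]
contact_force: [-3.1, -4.6, 9.8]
opening: 0.503
```

```bash
python3 s.py L 6
```

```text
t 4.63 pos [581.    1.   99.9] rot [-3.141e+00  1.000e-03  2.603e+00] q6 -1.03 open 0.502 
Tz [0.226 0.181 0.184 0.153 0.121 0.221] 0.181 F [-3.1 -4.5  9.4]
go tool x,y,z cm [0.2  0.04 0.19]
```

```bash
python3 s.py L 12
```

```text
t 5.18 pos [581.    1.   99.9] rot [-3.141e+00  1.000e-03  2.603e+00] q6 -1.03 open 0.504 
Tz [0.221 0.181 0.15  0.182 0.174 0.174 0.145 0.169 0.195 0.152 0.204 0.127] 0.1728 F [-3.1 -4.8  8.9]
go tool x,y,z cm [0.2  0.04 0.19]
```

>>> drive_tool:
  deltas:
    - [0,0,0,0]
    - [0,0,0,0]
    - [0,0,0,0]
    - [0,0,-1.1,-0.108]
    - [0,0,-1.1,-0.108]
    - [0,0,-1,-0.108]
    - [0,0,0,-0.108]
    - [0,0,0,-0.108]
    - [0.1,-4,0,0]
    - [0.1,-4,0,0]
    - [0.1,-4,0,0]
    - [0.1,-3.9,0,0]
  jaw: 0.2

```text
clock: 6.18
eef_pos: [576.8, -158.6, 130.6]
tcp_rot: [3.142, 0.0, -3.139]
contact_force: [0.3, 0.6, 0.6]
opening: 0.798
```

>>> drive_tool:
  deltas:
    - [0,0,0,0]
    - [0,0,0,0]

```text
clock: 6.35
eef_pos: [576.8, -159.1, 130.4]
tcp_rot: [3.141, 0.0, 3.139]
contact_force: [-0.7, -0.1, -0.1]
opening: 0.799
```

```bash
python3 s.py R 3
```

```text
t 6.45 pos [ 576.7 -156.8  130.3] rot [ 3.141e+00 -1.000e-03 -3.141e+00] q6 -1.84 open 0.804 
Tz [-0.02   0.044 -0.042] -0.0059 F [-0.2 -0.1 -0.2]
go tool x,y,z cm [ 0.19 -0.06  3.23]
```

>>> drive_tool:
  deltas:
    - [0.2,-0.05,1.5,0]
    - [0,0,1.5,0]
    - [0,0,0.15,0]
    - [0,0,0,0]

```text
clock: 6.78
eef_pos: [574.3, -156.2, 98.3]
tcp_rot: [3.141, -0.002, -3.139]
contact_force: [0.2, -0.1, 0.0]
opening: 0.799
```

>>> drive_tool:
  deltas:
    - [0,0,0,0]
    - [0,0,0,0]
    - [0,0,0,0]
    - [0,0,0,0]
    - [0,0,0,0]
  jaw: 1
  force: 40

```text
clock: 7.2
eef_pos: [575.6, -157.9, 100.1]
tcp_rot: [-3.141, 0.002, -3.14]
contact_force: [-0.3, -0.6, 6.3]
opening: 0.502
```

>>> drive_tool:
  deltas:
    - [0,0,0.01,0.1]
    - [0,0,0.01,0.1]
    - [0,0,0.01,0.1]
    - [0,0,0.01,0.1]
    - [0,0,0,0]

```text
clock: 7.62
eef_pos: [575.5, -158.3, 99.7]
tcp_rot: [-3.141, 0.002, 2.737]
contact_force: [-1.6, -2.3, 6.1]
opening: 0.502
```

```bash
python3 s.py R 8
```

```text
t 7.97 pos [ 575.6 -158.3   99.7] rot [-3.141e+00  2.000e-03  2.743e+00] q6 -1.44 open 0.5 
Tz [ 0.023 -0.033  0.018  0.063 -0.     0.035  0.026  0.004] 0.0172 F [-1.7 -2.7  6.3]
go tool x,y,z cm [0.11 0.06 0.17]
```

>>> drive_tool:
  deltas:
    - [0,0,0.01,0.1]
    - [0,0,0.01,0.1]
    - [0,0,0,0]

```text
clock: 8.22
eef_pos: [575.4, -158.5, 99.6]
tcp_rot: [-3.141, 0.002, 2.537]
contact_force: [-2.7, -4.1, 7.9]
opening: 0.504
```

```bash
python3 s.py R 8
```

```text
t 8.57 pos [ 575.4 -158.5   99.6] rot [-3.141e+00  2.000e-03  2.543e+00] q6 -1.24 open 0.498 
Tz [0.13  0.132 0.014 0.116 0.08  0.103 0.048 0.089] 0.0892 F [-2.5 -3.9  7.5]
go tool x,y,z cm [0.11 0.06 0.16]
```

>>> drive_tool:
  deltas:
    - [0,0,0.01,0.07]
    - [0,0,0,0.06]
    - [0,0,0,0]

```text
clock: 8.82
eef_pos: [575.3, -158.6, 99.5]
tcp_rot: [-3.141, 0.002, 2.409]
contact_force: [-1.8, -3.3, 9.0]
opening: 0.501
```

```bash
python3 s.py R 12
```

```text
t 9.37 pos [ 575.4 -158.6   99.5] rot [-3.141e+00  2.000e-03  2.413e+00] q6 -1.11 open 0.498 
Tz [0.127 0.16  0.115 0.108 0.19  0.174 0.179 0.107 0.227 0.179 0.184 0.168] 0.1598 F [-2.7 -4.2  8.6]
go tool x,y,z cm [0.12 0.05 0.15]
```

>>> drive_tool:
  deltas:
    - [0,0,0,0]
    - [0,0,0,0]
    - [0,0,0,0]
    - [0,0,-1.1,-0.104]
    - [0,0,-1.1,-0.104]
    - [0,0,-1,-0.104]
    - [0,0,0,-0.104]
    - [0,0,0,-0.104]
    - [0,0,0,-0.104]
    - [0,0,0,-0.104]
  jaw: 0.2

```text
clock: 10.2
eef_pos: [574.9, -157.5, 130.2]
tcp_rot: [3.141, -0.0, -3.137]
contact_force: [-1.1, 0.3, 0.4]
opening: 0.805
```

>>> drive_tool:
  deltas:
    - [2.6,2.8,0,0]
    - [2.6,2.8,0,0]
    - [2.6,2.7,0,0]
    - [0,0,0,0]
    - [0,0,0,0]

```text
clock: 10.62
eef_pos: [495.6, -73.4, 130.3]
tcp_rot: [3.141, -0.001, -3.141]
contact_force: [0.9, -0.3, 0.5]
opening: 0.797
```

```bash
python3 s.py N 2
```

```text
t 10.67 pos [497.2 -74.2 130.6] rot [-3.142e+00  1.000e-03 -3.141e+00] q6 -1.72 open 0.797 
Tz [-0.06  -0.022] -0.0412 F [ 0.9 -0.3  0.2]
go tool x,y,z cm [-0.   -0.09  3.26]
```

>>> drive_tool:
  deltas:
    - [0,-0.1,1.5,0]
    - [0,0,1.5,0]
    - [0,0,0.15,0]
    - [0,0,0,0]

```text
clock: 11.0
eef_pos: [497.2, -76.1, 98.2]
tcp_rot: [3.141, -0.001, 3.14]
contact_force: [-0.4, 0.6, -0.2]
opening: 0.804
```

>>> drive_tool:
  deltas:
    - [0,0,0,0]
    - [0,0,0,0]
    - [0,0,0,0]
    - [0,0,0,0]
    - [0,0,0,0]
  jaw: 1
  force: 40

```text
clock: 11.42
eef_pos: [497.8, -75.7, 99.7]
tcp_rot: [-3.141, 0.002, 3.141]
contact_force: [0.3, 1.7, 6.6]
opening: 0.504
```

>>> drive_tool:
  deltas:
    - [0,0,0.01,0.1]
    - [0,0,0.01,0.1]
    - [0,0,0.01,0.1]
    - [0,0,0.01,0.1]
    - [0,0,0,0]

```text
clock: 11.83
eef_pos: [497.7, -76.1, 99.3]
tcp_rot: [-3.142, 0.002, 2.735]
contact_force: [-0.7, -0.2, 7.1]
opening: 0.5
```

```bash
python3 s.py N 8
```

```text
t 12.18 pos [497.7 -76.   99.3] rot [3.142e+00 2.000e-03 2.741e+00] q6 -1.32 open 0.5 
Tz [0.093 0.039 0.09  0.019 0.075 0.051 0.061 0.084] 0.064 F [-1.1 -1.   7. ]
go tool x,y,z cm [0.08 0.07 0.13]
```

>>> drive_tool:
  deltas:
    - [0,0,0.01,0.08]
    - [0,0,0.01,0.08]
    - [0,0,0,0]

```text
clock: 12.43
eef_pos: [497.7, -76.2, 99.2]
tcp_rot: [3.142, 0.002, 2.576]
contact_force: [-1.9, -1.8, 9.7]
opening: 0.505
```

```bash
python3 s.py N 10
```

```text
t 12.88 pos [497.7 -76.2  99.2] rot [3.142e+00 2.000e-03 2.581e+00] q6 -1.16 open 0.504 
Tz [0.159 0.102 0.187 0.177 0.118 0.14  0.188 0.152 0.154 0.219] 0.1595 F [-1.6 -2.   9.2]
go tool x,y,z cm [0.1  0.07 0.12]
```

>>> drive_tool:
  deltas:
    - [0,0,0,0]
    - [0,0,0,0]
    - [0,0,0,0]
    - [0,0,-1.1,-0.112]
    - [0,0,-1.1,-0.112]
    - [0,0,-1,-0.112]
    - [0,0,0,-0.112]
    - [0,0,0,-0.112]
    - [-4,-0.1,0,0]
    - [-4,-0.1,0,0]
    - [-4,-0.1,0,0]
    - [-4,-0.1,0,0]
  jaw: 0.2

```text
clock: 13.88
eef_pos: [658.5, -79.8, 130.1]
tcp_rot: [-3.142, -0.0, 3.141]
contact_force: [1.3, -0.3, -0.1]
opening: 0.803
```

>>> drive_tool:
  deltas:
    - [0,0,0,0]
    - [0,0,0,0]

```text
clock: 14.05
eef_pos: [658.4, -79.7, 129.4]
tcp_rot: [-3.142, -0.0, 3.141]
contact_force: [-1.2, 1.1, 0.3]
opening: 0.803
```

```bash
python3 s.py F 2
```

```text
t 14.1 pos [656.6 -79.6 129.2] rot [ 3.141e+00 -2.000e-03  3.141e+00] q6 -1.69 open 0.799 
Tz [-0.019 -0.021] -0.0201 F [-0.9  0.4  0.4]
go tool x,y,z cm [-0.07 -0.04  3.12]
```

>>> drive_tool:
  deltas:
    - [0,0,1.5,0]
    - [0,0,1.5,0]
    - [0,0,0.05,0]
    - [0,0,0,0]

```text
clock: 14.43
eef_pos: [655.0, -79.7, 99.0]
tcp_rot: [3.141, -0.003, 3.141]
contact_force: [-0.6, -0.9, -0.3]
opening: 0.8
```

>>> drive_tool:
  deltas:
    - [0,0,0,0]
    - [0,0,0,0]
    - [0,0,0,0]
    - [0,0,0,0]
    - [0,0,0,0]
  jaw: 1
  force: 40

```text
clock: 14.85
eef_pos: [657.2, -80.2, 101.0]
tcp_rot: [-3.141, 0.001, 3.141]
contact_force: [-2.3, -1.9, 6.5]
opening: 0.502
```

>>> drive_tool:
  deltas:
    - [0,0,0.01,0.1]
    - [0,0,0.01,0.1]
    - [0,0,0.01,0.1]
    - [0,0,0.01,0.1]
    - [0,0,0,0]

```text
clock: 15.27
eef_pos: [657.2, -80.4, 100.6]
tcp_rot: [-3.141, 0.001, 2.735]
contact_force: [-3.7, -3.3, 7.1]
opening: 0.5
```

```bash
python3 s.py F 8
```

```text
t 15.62 pos [657.2 -80.4 100.6] rot [-3.141e+00  1.000e-03  2.741e+00] q6 -1.29 open 0.501 
Tz [ 0.028  0.003 -0.047 -0.009 -0.005  0.036  0.01  -0.019] -0.0005 F [-3.4 -3.2  7.1]
go tool x,y,z cm [0.01 0.04 0.26]
```

>>> drive_tool:
  deltas:
    - [0,0,0.01,0.1]
    - [0,0,0.01,0.1]
    - [0,0,0,0]

```text
clock: 15.87
eef_pos: [657.1, -80.5, 100.4]
tcp_rot: [-3.141, 0.001, 2.535]
contact_force: [-2.8, -2.8, 5.8]
opening: 0.504
```

```bash
python3 s.py F 6
```

```text
t 16.12 pos [657.2 -80.5 100.4] rot [-3.141e+00  1.000e-03  2.541e+00] q6 -1.09 open 0.5 
Tz [ 0.045  0.006  0.011 -0.002 -0.035 -0.059] -0.0058 F [-3.1 -3.4  7.1]
go tool x,y,z cm [0.01 0.05 0.24]
```

>>> drive_tool:
  deltas:
    - [0,0,0.01,0.1]
    - [0,0,0.01,0.1]
    - [0,0,0,0]

```text
clock: 16.37
eef_pos: [657.1, -80.6, 100.2]
tcp_rot: [-3.141, 0.001, 2.335]
contact_force: [-4.3, -4.1, 8.2]
opening: 0.503
```

```bash
python3 s.py F 8
```

```text
t 16.72 pos [657.1 -80.6 100.3] rot [-3.141e+00  1.000e-03  2.341e+00] q6 -0.89 open 0.499 
Tz [0.068 0.118 0.048 0.105 0.08  0.029 0.064 0.032] 0.0681 F [-3.7 -3.4  8.1]
go tool x,y,z cm [0.03 0.05 0.23]
```

>>> drive_tool:
  deltas:
    - [0,0,0.01,0.1]
    - [0,0,0,0]

```text
clock: 16.88
eef_pos: [657.1, -80.6, 100.2]
tcp_rot: [-3.141, 0.001, 2.236]
contact_force: [-4.4, -3.8, 8.9]
opening: 0.504
```

```bash
python3 s.py F 10
```

```text
t 17.33 pos [657.  -80.6 100.2] rot [-3.141e+00  1.000e-03  2.241e+00] q6 -0.79 open 0.501 
Tz [0.165 0.093 0.126 0.133 0.12  0.145 0.132 0.095 0.124 0.085] 0.1218 F [-4.  -4.   8.7]
go tool x,y,z cm [0.03 0.06 0.22]
```

>>> drive_tool:
  deltas:
    - [0,0,0,0]
    - [0,0,0,0]
    - [0,0,0,0]
    - [0,0,-1.1,-0.112]
    - [0,0,-1.1,-0.112]
    - [0,0,-1,-0.112]
    - [0,0,0,-0.112]
    - [0,0,0,-0.112]
    - [0,0,0,-0.112]
    - [0,0,0,-0.112]
    - [0,0,0,-0.112]
  jaw: 0.2

```text
clock: 18.25
eef_pos: [657.0, -79.6, 130.7]
tcp_rot: [3.141, 0.0, -3.141]
contact_force: [-0.9, -0.4, 1.1]
opening: 0.803
```

>>> drive_tool:
  deltas:
    - [2.6,2.7,0,0]
    - [2.6,2.7,0,0]
    - [2.5,2.7,0,0]
    - [0,0,0,0]
    - [0,0,0,0]

```text
clock: 18.67
eef_pos: [579.2, 3.0, 130.9]
tcp_rot: [3.141, -0.0, 3.139]
contact_force: [-0.1, 0.1, 0.5]
opening: 0.802
```

```bash
python3 s.py L 3
```

```text
t 18.77 pos [581.2   1.6 131.2] rot [-3.142e+00  1.000e-03  3.137e+00] q6 -1.57 open 0.803 
Tz [ 0.001 -0.016  0.052] 0.0123 F [0.2 0.3 0.1]
go tool x,y,z cm [0.17 0.07 3.32]
```

>>> drive_tool:
  deltas:
    - [0,0,1.5,0]
    - [0,0,1.5,0]
    - [0,0,0.25,0]
    - [0,0,0,0]

```text
clock: 19.1
eef_pos: [580.4, 0.9, 97.4]
tcp_rot: [-3.142, -0.002, 3.136]
contact_force: [0.2, 0.9, 0.3]
opening: 0.8
```

>>> drive_tool:
  deltas:
    - [0,0,0,0]
    - [0,0,0,0]
    - [0,0,0,0]
    - [0,0,0,0]
    - [0,0,0,0]
  jaw: 1
  force: 40

```text
clock: 19.52
eef_pos: [581.2, 1.9, 99.3]
tcp_rot: [3.141, 0.002, 3.137]
contact_force: [-0.5, 4.1, 6.0]
opening: 0.501
```

>>> drive_tool:
  deltas:
    - [0,0,0,0.05]
    - [0,0,0,0]

```text
clock: 19.68
eef_pos: [581.2, 1.8, 99.3]
tcp_rot: [3.141, 0.002, 3.084]
contact_force: [-0.3, 4.0, 6.5]
opening: 0.499
```

```bash
python3 s.py L 8
```

```text
t 20.03 pos [581.1   1.8  99.3] rot [3.141e+00 2.000e-03 3.087e+00] q6 -1.52 open 0.504 
Tz [0.146 0.122 0.121 0.115 0.176 0.121 0.098 0.14 ] 0.13 F [-0.4  3.8  6.2]
go tool x,y,z cm [0.17 0.04 0.13]
```

>>> drive_tool:
  deltas:
    - [0,0,0.01,0.1]
    - [0,0,0.01,0.1]
    - [0,0,0.01,0.1]
    - [0,0,0.01,0.1]
    - [0,0,0.01,0.1]
    - [0,0,0,0]

```text
clock: 20.53
eef_pos: [580.9, 0.9, 99.0]
tcp_rot: [-3.141, 0.002, 2.582]
contact_force: [-3.0, -1.8, 11.0]
opening: 0.497
```

```bash
python3 s.py L 8
```

```text
t 20.88 pos [580.9   0.9  99. ] rot [-3.141e+00  2.000e-03  2.588e+00] q6 -1.02 open 0.504 
Tz [0.376 0.402 0.327 0.358 0.396 0.36  0.401 0.392] 0.3765 F [-2.6 -1.8 10.2]
go tool x,y,z cm [0.19 0.05 0.1 ]
```

>>> drive_tool:
  deltas:
    - [0,0,0,0.05]
    - [0,0,0,0]

```text
clock: 21.05
eef_pos: [580.8, 0.8, 99.0]
tcp_rot: [-3.141, 0.002, 2.535]
contact_force: [-2.8, -1.9, 10.3]
opening: 0.503
```

```bash
python3 s.py L 8
```

```text
t 21.4 pos [580.8   0.8  99. ] rot [-3.141e+00  2.000e-03  2.538e+00] q6 -0.97 open 0.503 
Tz [0.503 0.464 0.441 0.478 0.466 0.464 0.413 0.456] 0.4607 F [-2.6 -2.2  9.9]
go tool x,y,z cm [0.19 0.05 0.1 ]
```

>>> drive_tool:
  deltas:
    - [0,0,0,0]
    - [0,0,0,0]
    - [0,0,0,0]
    - [0,0,-1.1,-0.12]
    - [0,0,-1.1,-0.12]
    - [0,0,-1,-0.12]
    - [0,0,0,-0.12]
    - [0,0,0,-0.12]
    - [0.1,-4,0,0]
    - [0.1,-4,0,0]
    - [0.1,-4,0,0]
    - [0.2,-3.9,0,0]
  jaw: 0.2

```text
clock: 22.4
eef_pos: [574.5, -159.0, 129.7]
tcp_rot: [-3.141, 0.0, 3.138]
contact_force: [1.5, -0.3, -0.2]
opening: 0.8
```

>>> drive_tool:
  deltas:
    - [0,0,0,0]
    - [0,0,0,0]

```text
clock: 22.57
eef_pos: [574.2, -159.4, 129.6]
tcp_rot: [-3.142, -0.0, 3.133]
contact_force: [-0.1, -0.1, -0.0]
opening: 0.798
```

```bash
python3 s.py R 3
```

```text
t 22.67 pos [ 574.3 -157.   129.5] rot [ 3.141e+00 -1.000e-03  3.136e+00] q6 -1.84 open 0.799 
Tz [ 0.047  0.012 -0.011] 0.0161 F [ 0.  -0.1  0. ]
go tool x,y,z cm [-0.05 -0.04  3.15]
```

>>> drive_tool:
  deltas:
    - [-0.05,-0.05,1.5,0]
    - [0,0,1.5,0]
    - [0,0,0.1,0]
    - [0,0,0,0]

```text
clock: 23.0
eef_pos: [574.5, -156.4, 98.1]
tcp_rot: [3.141, -0.002, 3.138]
contact_force: [-0.1, -0.4, -0.1]
opening: 0.801
```

>>> drive_tool:
  deltas:
    - [0,0,0,0]
    - [0,0,0,0]
    - [0,0,0,0]
    - [0,0,0,0]
    - [0,0,0,0]
  jaw: 1
  force: 40

```text
clock: 23.42
eef_pos: [575.7, -157.9, 99.9]
tcp_rot: [-3.141, 0.002, 3.137]
contact_force: [-1.8, 0.7, 7.6]
opening: 0.504
```

```bash
python3 s.py R 6
```

```text
t 23.67 pos [ 575.7 -157.9   99.9] rot [-3.141e+00  2.000e-03  3.137e+00] q6 -1.84 open 0.5 
Tz [ 0.015 -0.018 -0.014 -0.064 -0.026 -0.035] -0.0236 F [-1.4  0.9  6.8]
go tool x,y,z cm [0.09 0.05 0.19]
```

>>> drive_tool:
  deltas:
    - [0,0,0.01,0.1]
    - [0,0,0.01,0.1]
    - [0,0,0.01,0.1]
    - [0,0,0,0]

```text
clock: 24.0
eef_pos: [575.7, -158.3, 99.8]
tcp_rot: [-3.141, 0.002, 2.831]
contact_force: [-2.7, 0.1, 7.3]
opening: 0.501
```

```bash
python3 s.py R 8
```

```text
t 24.35 pos [ 575.7 -158.3   99.7] rot [-3.141e+00  2.000e-03  2.837e+00] q6 -1.54 open 0.503 
Tz [0.257 0.277 0.246 0.226 0.256 0.285 0.28  0.242] 0.2588 F [-2.1 -0.8  8.1]
go tool x,y,z cm [0.11 0.06 0.17]
```

>>> drive_tool:
  deltas:
    - [0,0,0.01,0.1]
    - [0,0,0.01,0.1]
    - [0,0,0,0]

```text
clock: 24.6
eef_pos: [575.6, -158.5, 99.6]
tcp_rot: [-3.141, 0.002, 2.632]
contact_force: [-2.8, -1.8, 8.2]
opening: 0.505
```

```bash
python3 s.py R 8
```

```text
t 24.95 pos [ 575.6 -158.5   99.6] rot [-3.141e+00  2.000e-03  2.638e+00] q6 -1.34 open 0.503 
Tz [0.374 0.301 0.369 0.365 0.363 0.363 0.369 0.375] 0.3598 F [-2.9 -2.1  9.1]
go tool x,y,z cm [0.12 0.06 0.16]
```

>>> drive_tool:
  deltas:
    - [0,0,0,0.05]
    - [0,0,0,0]

```text
clock: 25.12
eef_pos: [575.5, -158.6, 99.6]
tcp_rot: [-3.141, 0.002, 2.585]
contact_force: [-1.8, -1.9, 8.9]
opening: 0.501
```

```bash
python3 s.py R 8
```

```text
t 25.47 pos [ 575.6 -158.6   99.6] rot [-3.141e+00  2.000e-03  2.588e+00] q6 -1.29 open 0.5 
Tz [0.42  0.416 0.394 0.465 0.399 0.419 0.412 0.397] 0.4152 F [-2.8 -2.3  8.8]
go tool x,y,z cm [0.13 0.06 0.16]
```

>>> drive_tool:
  deltas:
    - [0,0,0,0]
    - [0,0,0,0]
    - [0,0,0,0]
    - [0,0,-1.1,-0.11]
    - [0,0,-1.1,-0.11]
    - [0,0,-1,-0.11]
    - [0,0,0,-0.11]
    - [0,0,0,-0.11]
    - [2.6,2.8,0,0]
    - [2.6,2.8,0,0]
    - [2.6,2.7,0,0]
    - [0,0,0,0]
  jaw: 0.2

```text
clock: 26.47
eef_pos: [491.4, -71.0, 129.2]
tcp_rot: [3.14, -0.007, 3.138]
contact_force: [-0.1, -0.3, -0.7]
opening: 0.799
```

>>> drive_tool:
  deltas:
    - [0,0,0,0]

```text
clock: 26.55
eef_pos: [496.1, -73.3, 130.3]
tcp_rot: [3.141, -0.001, 3.139]
contact_force: [0.5, -0.4, -0.5]
opening: 0.8
```

```bash
python3 s.py N 3
```

```text
t 26.65 pos [498.4 -74.7 130.7] rot [-3.141e+00  1.000e-03  3.137e+00] q6 -1.72 open 0.803 
Tz [-0.017  0.048 -0.004] 0.0091 F [ 0.3 -0.3 -0.2]
go tool x,y,z cm [ 0.12 -0.04  3.27]
```

>>> drive_tool:
  deltas:
    - [0.05,-0.1,1.5,0]
    - [0,0,1.5,0]
    - [0,0,0.2,0]
    - [0,0,0,0]

```text
clock: 26.98
eef_pos: [497.1, -76.1, 97.6]
tcp_rot: [3.141, -0.001, 3.136]
contact_force: [0.8, 0.8, 0.7]
opening: 0.799
```

>>> drive_tool:
  deltas:
    - [0,0,0,0]
    - [0,0,0,0]
    - [0,0,0,0]
    - [0,0,0,0]
    - [0,0,0,0]
  jaw: 1
  force: 40

```text
clock: 27.4
eef_pos: [497.8, -75.7, 99.1]
tcp_rot: [-3.141, 0.002, 3.137]
contact_force: [-0.4, 0.6, 6.1]
opening: 0.503
```

```bash
python3 s.py N 6
```

```text
t 27.65 pos [497.8 -75.7  99.1] rot [-3.141e+00  2.000e-03  3.137e+00] q6 -1.72 open 0.501 
Tz [ 0.005  0.002 -0.023  0.018  0.011 -0.02 ] -0.0011 F [-0.2  0.8  6.4]
go tool x,y,z cm [0.06 0.06 0.11]
```

>>> drive_tool:
  deltas:
    - [0,0,0.01,0.1]
    - [0,0,0.01,0.1]
    - [0,0,0.01,0.1]
    - [0,0,0,0]

```text
clock: 27.98
eef_pos: [497.7, -75.9, 99.0]
tcp_rot: [-3.141, 0.002, 2.831]
contact_force: [-0.5, -1.2, 8.6]
opening: 0.505
```

```bash
python3 s.py N 8
```

```text
t 28.33 pos [497.8 -75.9  99. ] rot [-3.141e+00  2.000e-03  2.838e+00] q6 -1.42 open 0.503 
Tz [0.203 0.206 0.223 0.209 0.199 0.2   0.221 0.178] 0.2051 F [-1.  -1.3  8.6]
go tool x,y,z cm [0.08 0.06 0.1 ]
```

>>> drive_tool:
  deltas:
    - [0,0,0.01,0.1]
    - [0,0,0.01,0.1]
    - [0,0,0.01,0.1]
    - [0,0,0,0]

```text
clock: 28.67
eef_pos: [497.6, -76.2, 98.8]
tcp_rot: [-3.141, 0.002, 2.532]
contact_force: [-2.1, -3.5, 11.3]
opening: 0.502
```

```bash
python3 s.py N 8
```

```text
t 29.02 pos [497.7 -76.2  98.8] rot [-3.141e+00  2.000e-03  2.538e+00] q6 -1.12 open 0.504 
Tz [0.36  0.4   0.425 0.379 0.389 0.342 0.355 0.396] 0.3807 F [-2.2 -3.  10.4]
go tool x,y,z cm [0.1  0.06 0.08]
```

>>> drive_tool:
  deltas:
    - [0,0,0,0]
    - [0,0,0,0]
    - [0,0,0,0]
    - [0,0,-1.1,-0.12]
    - [0,0,-1.1,-0.12]
    - [0,0,-1,-0.12]
    - [0,0,0,-0.12]
    - [0,0,0,-0.12]
    - [-4,-0.1,0,0]
    - [-4,-0.1,0,0]
    - [-4,-0.1,0,0]
    - [-4,-0.1,0,0]
  jaw: 0.2

```text
clock: 30.02
eef_pos: [658.5, -80.2, 129.6]
tcp_rot: [3.142, -0.0, 3.137]
contact_force: [0.5, 0.6, 0.1]
opening: 0.802
```

>>> drive_tool:
  deltas:
    - [0,0,0,0]
    - [0,0,0,0]

```text
clock: 30.18
eef_pos: [658.4, -80.2, 128.8]
tcp_rot: [3.142, -0.0, 3.137]
contact_force: [-0.1, -0.5, 0.4]
opening: 0.8
```

```bash
python3 s.py F 3
```

```text
t 30.28 pos [655.7 -80.1 128.8] rot [ 3.141e+00 -2.000e-03  3.137e+00] q6 -1.69 open 0.798 
Tz [-0.076 -0.045  0.029] -0.0305 F [-0.6 -0.3  0. ]
go tool x,y,z cm [-0.16  0.01  3.08]
```

>>> drive_tool:
  deltas:
    - [-0.1,0,1.5,0]
    - [0,0,1.5,0]
    - [0,0,0.05,0]
    - [0,0,0,0]

```text
clock: 30.62
eef_pos: [656.2, -80.2, 98.7]
tcp_rot: [3.141, -0.003, 3.137]
contact_force: [-0.5, -0.2, 0.5]
opening: 0.8
```

>>> drive_tool:
  deltas:
    - [0,0,0,0]
    - [0,0,0,0]
    - [0,0,0,0]
    - [0,0,0,0]
    - [0,0,0,0]
  jaw: 1
  force: 40

```text
clock: 31.03
eef_pos: [658.2, -80.3, 100.5]
tcp_rot: [-3.142, 0.001, 3.137]
contact_force: [-3.4, 0.3, 7.0]
opening: 0.501
```

```bash
python3 s.py F 6
```

```text
t 31.28 pos [658.2 -80.3 100.5] rot [3.142e+00 1.000e-03 3.137e+00] q6 -1.69 open 0.503 
Tz [ 0.003 -0.022 -0.033  0.019  0.032 -0.04 ] -0.0067 F [-3.1  0.7  7.2]
go tool x,y,z cm [0.09 0.03 0.25]
```

>>> drive_tool:
  deltas:
    - [0,0,0.01,0.1]
    - [0,0,0.01,0.1]
    - [0,0,0.01,0.1]
    - [0,0,0,0]

```text
clock: 31.62
eef_pos: [658.2, -80.7, 100.4]
tcp_rot: [-3.141, 0.001, 2.831]
contact_force: [-3.5, -1.5, 7.8]
opening: 0.505
```

```bash
python3 s.py F 8
```

```text
t 31.97 pos [658.2 -80.7 100.4] rot [-3.141e+00  1.000e-03  2.837e+00] q6 -1.39 open 0.505 
Tz [0.204 0.205 0.266 0.205 0.149 0.185 0.177 0.257] 0.2061 F [-3.5 -1.1  8. ]
go tool x,y,z cm [0.1  0.04 0.24]
```

>>> drive_tool:
  deltas:
    - [0,0,0.01,0.1]
    - [0,0,0.01,0.1]
    - [0,0,0.01,0.1]
    - [0,0,0,0]

```text
clock: 32.3
eef_pos: [658.0, -81.1, 100.2]
tcp_rot: [-3.141, 0.001, 2.531]
contact_force: [-5.0, -2.9, 9.8]
opening: 0.503
```

```bash
python3 s.py F 8
```

```text
t 32.65 pos [657.9 -81.  100.2] rot [-3.141e+00  1.000e-03  2.538e+00] q6 -1.09 open 0.502 
Tz [0.429 0.398 0.366 0.357 0.41  0.411 0.395 0.371] 0.3922 F [-4.8 -2.6  9.7]
go tool x,y,z cm [0.11 0.05 0.22]
```

All four are firm by feel. I'll lift off and do a gentle holding check on R, which the others have relieved: a 0.1 rad wind-up is about 0.30 N m.

>>> drive_tool:
  deltas:
    - [0,0,0,0]
    - [0,0,0,0]
    - [0,0,0,0]
    - [0,0,-1.1,-0.12]
    - [0,0,-1.1,-0.12]
    - [0,0,-1,-0.12]
    - [0,0,0,-0.12]
    - [0,0,0,-0.12]
    - [2.8,-2.6,0,0]
    - [2.8,-2.6,0,0]
    - [2.7,-2.5,0,0]
    - [0,0,0,0]
  jaw: 0.2

```text
clock: 33.65
eef_pos: [569.7, -159.7, 130.0]
tcp_rot: [-3.141, -0.004, 3.135]
contact_force: [0.2, -0.1, -0.4]
opening: 0.797
```

>>> drive_tool:
  deltas:
    - [0,0,0,0]
    - [0,0,0,0]

```text
clock: 33.82
eef_pos: [575.2, -157.0, 130.9]
tcp_rot: [3.142, 0.001, 3.136]
contact_force: [0.1, 0.1, -0.9]
opening: 0.797
```

```bash
python3 s.py R 3
```

```text
t 33.92 pos [ 575.7 -156.4  130.8] rot [-3.142e+00  1.000e-03  3.137e+00] q6 -1.83 open 0.799 
Tz [-0.056  0.079  0.045] 0.0228 F [0.  0.4 0.3]
go tool x,y,z cm [ 0.09 -0.1   3.28]
```

>>> drive_tool:
  deltas:
    - [0,-0.1,1.5,0]
    - [0,0,1.5,0]
    - [0,0,0.2,0]
    - [0,0,0,0]

```text
clock: 34.25
eef_pos: [574.5, -157.0, 97.7]
tcp_rot: [3.141, -0.002, 3.138]
contact_force: [-0.3, 0.9, 0.7]
opening: 0.802
```

>>> drive_tool:
  deltas:
    - [0,0,0,0]
    - [0,0,0,0]
    - [0,0,0,0]
    - [0,0,0,0]
    - [0,0,0,0]
  jaw: 1
  force: 40

```text
clock: 34.67
eef_pos: [575.4, -157.9, 99.6]
tcp_rot: [-3.141, 0.002, 3.137]
contact_force: [-0.2, 1.7, 6.2]
opening: 0.501
```

>>> drive_tool:
  deltas:
    - [0,0,0,0.1]
    - [0,0,0,0]

```text
clock: 34.83
eef_pos: [575.4, -158.0, 99.6]
tcp_rot: [-3.141, 0.002, 3.032]
contact_force: [0.6, 1.6, 5.9]
opening: 0.504
```

```bash
python3 s.py R 8
```

```text
Traceback (most recent call last):
  File "s.py", line 13, in <module>
    s=st(int(sys.argv[2]) if len(sys.argv)>2 else 1); p=s['eef_pos']
  File "s.py", line 7, in st
    if i: cams.grab_frame("top")
          ~~~~~~~~~~~~~~~^^^^^^^
ValueError: 200 camera calls are used up
```

```bash
python3 s.py R
```

```text
t 35.08 pos [ 575.4 -158.    99.5] rot [-3.141e+00  2.000e-03  3.037e+00] q6 -1.74 open 0.504 
Tz [0.268] 0.2685 F [1.3 1.4 5.3]
go tool x,y,z cm [0.06 0.06 0.15]
```

>>> drive_tool:
  deltas:
    - [0,0,0,0]

```text
clock: 35.17
eef_pos: [575.4, -158.1, 99.6]
tcp_rot: [-3.141, 0.002, 3.037]
contact_force: [-0.1, 1.0, 5.5]
opening: 0.503
```

```bash
python3 s.py R
```

```text
t 35.17 pos [ 575.4 -158.1   99.6] rot [-3.141e+00  2.000e-03  3.037e+00] q6 -1.74 open 0.503 
Tz [0.283] 0.283 F [-0.1  1.   5.5]
go tool x,y,z cm [0.06 0.06 0.16]
```

>>> drive_tool:
  deltas:
    - [0,0,0,0]

```text
clock: 35.25
eef_pos: [575.4, -158.0, 99.5]
tcp_rot: [-3.141, 0.002, 3.037]
contact_force: [-0.6, 1.5, 5.6]
opening: 0.503
```

```bash
python3 s.py R
```

```text
t 35.25 pos [ 575.4 -158.    99.5] rot [-3.141e+00  2.000e-03  3.037e+00] q6 -1.74 open 0.503 
Tz [0.235] 0.2347 F [-0.6  1.5  5.6]
go tool x,y,z cm [0.06 0.06 0.15]
```

>>> drive_tool:
  deltas:
    - [0,0,0,0.03]
    - [0,0,0,0]
    - [0,0,0,0]

```text
clock: 35.5
eef_pos: [575.4, -158.1, 99.6]
tcp_rot: [-3.141, 0.002, 3.007]
contact_force: [-0.7, 1.6, 5.7]
opening: 0.507
```

```bash
python3 s.py R
```

```text
t 35.5 pos [ 575.4 -158.1   99.6] rot [-3.141e+00  2.000e-03  3.007e+00] q6 -1.71 open 0.507 
Tz [0.346] 0.3463 F [-0.7  1.6  5.7]
go tool x,y,z cm [0.06 0.06 0.16]
```

>>> drive_tool:
  deltas:
    - [0,0,0,0]

```text
clock: 35.58
eef_pos: [575.3, -158.1, 99.5]
tcp_rot: [-3.141, 0.002, 3.007]
contact_force: [0.2, 1.1, 5.2]
opening: 0.5
```

```bash
python3 s.py R
```

```text
t 35.58 pos [ 575.3 -158.1   99.5] rot [-3.141e+00  2.000e-03  3.007e+00] q6 -1.71 open 0.5 
Tz [0.315] 0.3147 F [0.2 1.1 5.2]
go tool x,y,z cm [0.06 0.06 0.15]
```

>>> drive_tool:
  deltas:
    - [0,0,0,0]
    - [0,0,0,0]
    - [0,0,0,0]
    - [0,0,-1.5,0]
    - [0,0,-2,0]
    - [0,0,-2,0]
    - [0,0,-2,0]
    - [0,0,0,0]
  jaw: 0.2

```text
clock: 36.25
eef_pos: [576.6, -158.5, 177.3]
tcp_rot: [-3.141, 0.005, 3.007]
contact_force: [1.2, 0.6, 0.7]
opening: 0.8
```

R holds at about 0.33–0.35 N m, so it's firm. The gripper is open and clear at z = 177, and I'm handing in.

```bash
python3 -c "
from rig import job; print(job.sign_off())"
```

```text
the job is handed in; nothing more can be done
None
```

I tightened all four knobs clockwise in two crosswise passes, left pair (left and right as seen from the robot) then near and far, and handed the job in at about 36 s. The gripper was open and clear of everything at the end. The sign-off gives no verdict, so the torques below are wrist readings, good to about 0.02 N m.

| Knob | Snug pass (N m) | Firm pass (N m) |
|---|---|---|
| Left | 0.17 | 0.46 |
| Right | 0.16 | 0.415 |
| Near | 0.16 | 0.38 |
| Far | 0.12 (about 0.14 true) | 0.39 |

- **Left knob:** it went above the 0.44 N m I was aiming to stay under, because its torque rose faster than stated. That is still below the 0.5 N m limit. Tightening the other knobs should have eased it, but I did not measure it again.
- **Torque slope:** I measured about 0.5–0.6 N m per rad of tool turn, against about 0.39 expected with the grip's wind-up.
- **Last check:** after all four were firm, I gripped the right knob again and it held at about 0.33–0.35 N m. The near and far knobs were not rechecked.
- **Camera:** all 200 camera calls were used up during that check, so there is no final picture. The wrist sensor showed no unexpected contact in any move.

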